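# Spread the circlip onto the banding-wheel spindle

## Task

The retaining ring for the potter's banding wheel hangs ready on the pins of the red-handled circlip pliers. Pick the pliers up by their handles, squeeze them fully so that the ring spreads, pass the ring over the bare upright spindle and slide it down level with the groove just above the brass collar. Finish while holding it there: handles still fully squeezed, ring spread and level round the spindle at the groove, carried by the pliers alone and not resting on the collar; leave the other things on the bench where they are.

Things in the scene. Friction and masses are not known exactly. Their poses are not given: they have to be found in the camera images.
- pliers: Circlip pliers lying on a rest, 0.23 kg. Origin: midway between the red handles where to grip, at the handles' underside (34 mm above the bench). +x to the ring, z up. Handles: bars 9 mm wide, 12 mm tall, x +20 to -80 mm; over the outsides at x=0 50 mm relaxed (each splayed 0.24 rad), 31 mm squeezed (then parallel to x). Pivot plates x 27 to 53 mm, 42 mm wide, jaws ahead. Mass centre near x=15 mm.
- squeeze (a joint): how far the pliers' handles are squeezed: 0 relaxed (ring closed), 0.24 rad fully squeezed against a firm stop (ring fully spread); the ring opens in proportion. Springs open the handles: full squeeze takes about 12 N on each, so a grip of 25 N or more holds it. The ring is hooked on the pliers' pins and cannot come off.
- bore (a point): centre of the ring's bore when spread, mid-thickness, at x = 97.4 mm, y = 0, z = -6.25 mm in the pliers' frame. The yellowish ring is 3.5 mm thick, 4 mm wide radially; bore diameter 26 mm relaxed (will not pass the spindle), about 35 mm spread. The jaws lie above the ring, on its handle side. The ring may be brought to the spindle from any side.
- wheel_base: Fixed dark cast base of a banding wheel, head taken off. Origin: centre of the underside, on the bench; z up. Foot 140 mm across, 16 mm high, a cone, a brass collar 56 mm across with its top face 75 mm up, then the upright steel spindle, diameter 30 mm, to 126 mm, with a tapered nose (8 mm long, top 20 mm across). Groove: diameter 25 mm, 75 to 83 mm up.
- groove (a point): the middle of the groove, on the spindle's axis, 79 mm above the work surface
- rest: fixed wooden rest under the pliers: origin at its underside below the pliers' origin, same x direction to within a few degrees and mm. A board 6 mm high, 70 mm wide, with cross blocks under the pliers at x = 30 to 50 mm and -60 to -80 mm; between the blocks both outer sides of the handles are free down to the board.
- bowl: bystander: terracotta bowl, 90 mm across, 45 mm high; origin at the underside
- tin: bystander: small closed tin, 56 mm across, 50 mm high; origin at the underside
- spray: bystander: white spray bottle, 62 mm across, 190 mm high; origin at the underside
- wheel_head: bystander: the aluminium wheel head lying flat, 200 mm across, 24 mm high; origin at the underside
There are look-alikes about, which are no part of the job. Of the things like the wheel_base, leave any that is green; of the rest the smaller one is meant.

How it is judged:
By the outcome, as a careful person would: the job done as asked, in the order asked, and still so for the second after the job is handed in, while the arm keeps its last pose, push and grip.
It also fails if it takes over 40 s, if anything falls off the work surface, if the arm or the gripper's body presses on something with over 40 N, if the wrist force passes 120 N, or if a joint passes its speed limit or range.

## Robot

A 6-joint arm with a two-finger parallel gripper is mounted at the origin on the work surface. World frame = base frame: x ahead of the robot, y to its left, z up, the work surface at z = 0. Lengths are in mm, angles in rad, forces in N, time in s.
With the tool pointing down it reaches from about 300 to 775 mm from the base axis. Payload 14.6 kg.
Tool frame: the origin (TCP) lies at the very end of the fingers, on their centre line; the grasp point (between the pads) lies 19 mm behind it; z points along the fingers, y is the line along which they close (so a half turn about z gives the same grasp; the last joint's range is limited). The gripper opens to 94 mm and grips with 3 to 60 N. Pads are 16 mm wide; open, the fingers measure 119 mm over their backs; the gripper's body (75 mm by 177 mm) begins 78 mm behind the grasp point.
Start: joints at [1.281, 0.3, 1.521, -0, 1.321, -0.067], TCP at [121.527, 536.396, 205.446] pointing down, gripper open.
Joint ranges: [-3.03, 3.03], [-0.79, 2.21], [0.23, 2.52], [-1.04, 4.18], [0, 3.07], [-2.55, 2.55]. Speed limits (rad/s): [2.22, 2.22, 2.57, 3.14, 3.14, 3.14].

## Interface

Orientations are given as [roll, pitch, yaw] about the fixed x, y, z axes, in that order (R = Rz(yaw) Ry(pitch) Rx(roll)).
In Python, from cell import manip gives the robot as it stands. The module is installed in compiled form; this text tells all that it offers.
- The arm moves only by the shell command python3 -m inch 'ROWS' [FORCE]. ROWS is JSON, a list of rows, each an object of numbers: "gripper": the opening, from 0 (shut) to 1 (fully open); "dx", "dy", "dz": the shift along the world's x, y, z in m; "wx", "wy", "wz": the turn, a rotation vector about the world's x, y, z in degrees. A call has exactly 5 rows; each row is the pose to reach, as a shift and turn from the pose commanded when the call began; what a row does not reach only later rows make up. A row lasts 1/12 s, in which the tool goes at most 41.7 mm and 7.16 degrees, less where a joint would pass 70% of its speed; a pose out of reach is approached as far as the arm can. A call with a gripper value outside its range is refused whole. The fingers move at their own pace and stop on an object; FORCE is the grip in N (left out, the last holds). Time passes only in rows, so rows that repeat a pose let the fingers close, or fill a call up. It gives the time, the measured TCP pose, the force, the opening and the grip force at its end, in the units of the state.
- manip.read_state(): the state, without advancing time (a new reading comes with each control period).
- manip.camera(name): name is "scene" or "top" or "wrist"; returns the picture (384x512x3 uint8, blue, green, red); there is no depth.
- manip.camera_info(name): a dict with "camera_matrix" (3x3 intrinsics, pixels), "R" (3x3) and "t" (3): a world point X has camera coordinates R X + t; the wrist camera has in their place "tool_from_camera" (4x4, takes a point from camera to tool coordinates, whose origin is the TCP and whose axes are the flange's). Camera axes: x right, y down, z forward; pixel columns grow to the right and rows downward; lengths in mm; the calibration is good to about 2 mm. A picture is of the moment at which its call begins: read the wrist's pose just before it. camera_info takes no time and is no camera call.
- manip.sign_off(): hands the job in; it is judged then, once.
The state is a dict: "clock": time; "joints": joint angles; "qd": joint speeds; "effort": joint torques, N m; "eef_pos": TCP position; "eef_rot": TCP orientation; "wrist_force": force on the tool from outside, world axes, zero at the start; "moment": the same for the moment, N m; "finger_gap": finger opening in mm; "finger_force": force on a finger pad.
Only numpy, scipy, OpenCV 4.12 (cv2) and the standard library are available. Lean on these libraries where they do the work, as an engineer would, in place of code of your own. Each camera call takes 0.05 s, during which the arm holds its last target. There are 200 camera calls.

## Working session

There is one attempt and no reset: what is moved stays moved. The work goes in short steps, Python scripts to look and compute and a shell command to move; the robot and the scene stay as the last step left them, time stands still between calls to the robot, and variables do not carry over. Pictures are saved under pics/ and viewed, at most 10 in all, crops included, and the job is handed in when it is done.

```bash
mkdir -p pics; cat > h.py <<'E'
import numpy as np, cv2
from cell import manip
from scipy.spatial.transform import Rotation as Ro
def ray(cam,px,st=None):
    i=manip.camera_info(cam);K=np.array(i["camera_matrix"])
    d=np.linalg.inv(K)@np.array([px[0],px[1],1.])
    if cam!="wrist":
        R=np.array(i["R"]);t=np.array(i["t"]).ravel();return -R.T@t,R.T@d
    T=np.array(i["tool_from_camera"]);A=Ro.from_euler('xyz',st["eef_rot"]).as_matrix()
    return A@T[:3,3]+np.array(st["eef_pos"]),A@T[:3,:3]@d
def at(cam,px,z,st=None):
    o,d=ray(cam,px,st);return o+d*(z-o[2])/d[2]
def proj(cam,X):
    i=manip.camera_info(cam);c=np.array(i["R"])@X+np.array(i["t"]).ravel();p=np.array(i["camera_matrix"])@c;return p[:2]/p[2]
E
python3 - <<'E'
from h import *
s=manip.read_state();print(s)
a=manip.camera("scene");b=manip.camera("top")
cv2.imwrite("pics/scene.png",a);cv2.imwrite("pics/top.png",b)
for c in("scene","top","wrist"):print(c,manip.camera_info(c))
E
```

```text
{'clock': 0.0, 'joints': array([ 1.28142065e+00,  3.00449153e-01,  1.52162592e+00, -1.23092912e-06,
        1.32070910e+00, -6.65982501e-02]), 'qd': array([ 0.00016361,  0.00038771, -0.00055627,  0.00080899, -0.00097816,
       -0.00090168]), 'effort': array([-3.65784181e-03, -5.31797254e+01, -3.52743888e+01,  7.06721703e-02,
        2.42871634e-02,  1.84582700e-05]), 'eef_pos': array([121.43756436, 536.13471114, 204.87940603]), 'eef_rot': array([-3.14040369e+00, -7.81052975e-05,  2.91881549e+00]), 'wrist_force': array([ 0.45095748,  0.1293506 , -0.78453358]), 'moment': array([-0.08985437,  0.04844531,  0.04988619]), 'finger_force': 0.0, 'finger_gap': 94.3469468181245}
scene {'camera_matrix': array([[364.165396  ,   0.        , 257.32209743],
       [  0.        , 364.165396  , 194.31517691],
       [  0.        ,   0.        ,   1.        ]]), 'R': array([[-0.01228289,  0.99990666, -0.0059837 ],
       [ 0.82368513,  0.00672506, -0.56700757],
       [-0.56691441, -0.01189318, -0.82369084]]), 't': array([  40.2687715 , -444.89303911, 1450.07084469])}
top {'camera_matrix': array([[404
[... 194 characters left out ...]
],
       [-0.97331167,  0.07834915, -0.21569843],
       [ 0.21548853, -0.01122506, -0.97644185]]), 't': array([   3.01490171,  640.16249622, 1218.99056207])}
wrist {'camera_matrix': array([[321.9551401 ,   0.        , 251.25415734],
       [  0.        , 321.9551401 , 193.55945237],
       [  0.        ,   0.        ,   1.        ]]), 'tool_from_camera': array([[-9.08486599e-04, -9.69054986e-01, -2.46843290e-01,
         7.10851836e+01],
       [ 9.99999542e-01, -9.54939330e-04,  6.84747659e-05,
         9.72605450e-01],
       [-3.02076179e-04, -2.46843114e-01,  9.69055409e-01,
        -1.79441397e+02],
       [ 0.00000000e+00,  0.00000000e+00,  0.00000000e+00,
         1.00000000e+00]])}
```

View pics/scene.png

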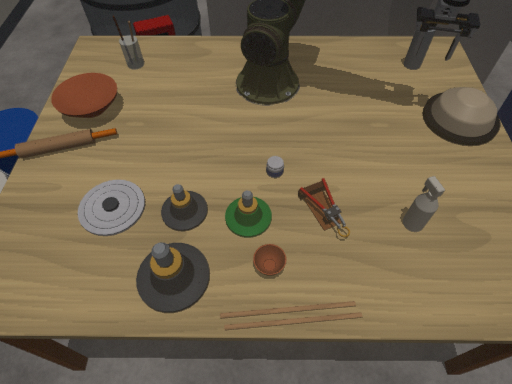

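View pics/top.png

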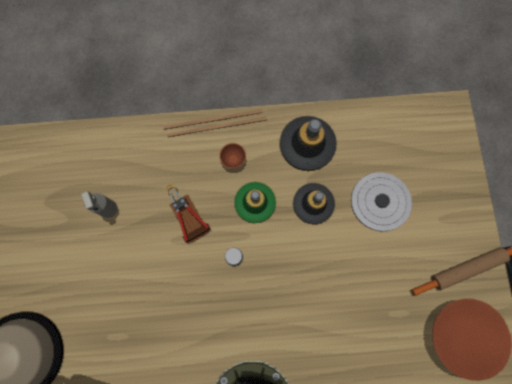

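```bash
python3 - <<'E'
from h import *
s=manip.read_state();w=manip.camera("wrist");cv2.imwrite("pics/w0.png",w)
t=cv2.imread("pics/top.png");sc=cv2.imread("pics/scene.png")
f=lambda im,x,y:cv2.resize(im[y:y+100,x:x+100],(400,400),interpolation=cv2.INTER_CUBIC)
cv2.imwrite("pics/crop.png",np.hstack([f(t,140,165),f(t,265,155)]))
print("tcp proj",proj("top",s["eef_pos"]),proj("scene",s["eef_pos"]))
print("ring",at("top",(172,188),28),"handleend",at("top",(195,236),40),"pivot",at("top",(180,202),40))
print("base foot",at("top",(314,204),16),"spindle top",at("top",(318,197),126), "bowl",at("top",(233,156),30),"tin",at("top",(234,257),50),"green",at("top",(255,203),16),"spray",at("top",(105,208),0))
E
```

```text
tcp proj [ 39.77014568 394.89098232] [430.54948709  56.18613425]
ring [684.20741674 209.99892291  28.        ] handleend [518.03963829 140.33096598  40.        ] pivot [632.39787242 183.52951965  40.        ]
base foot [ 595.27153563 -253.49527277   16.        ] spindle top [ 596.13362036 -249.57734545  126.        ] bowl [777.56509428   1.18725663  30.        ] tin [441.41250302  20.4745101   50.        ] green [614.21553406 -59.66336695  16.        ] spray [640.50327043 441.38314684   0.        ]
```

View pics/crop.png

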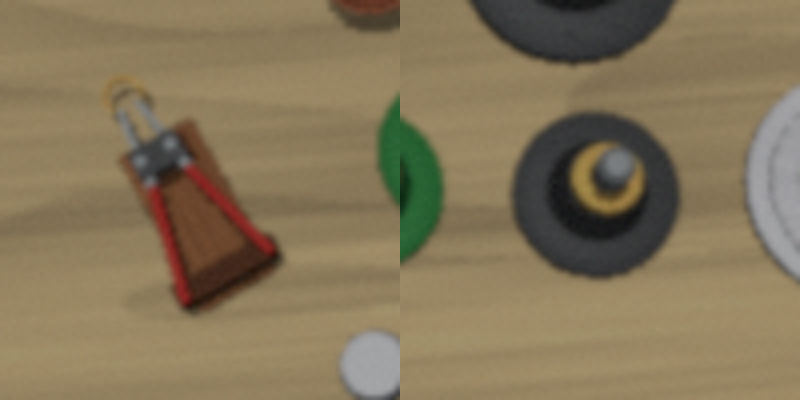

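View pics/w0.png

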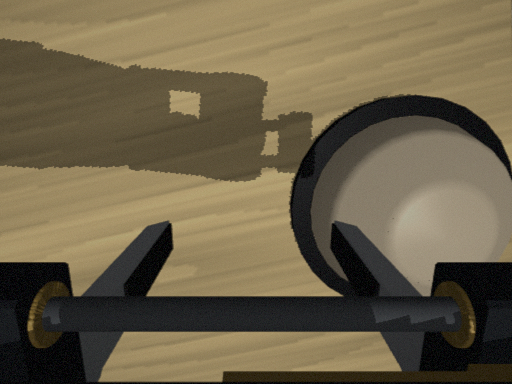

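Candidates for the base: green at top (255,201), large dark at (308,142), small dark at (315,203). The description picks the small dark one, and the crop confirms it: dark foot, brass collar, spindle at crop (615,165). The pliers are at top (188,215), with the ring at (172,189) and their +x axis at about 0.44 rad. The bell-shaped hat near the start pose is only a bystander.

I'll move above the pliers and turn the tool to match.

```bash
python3 -m inch '[{"gripper":1,"dx":0.024,"dy":-0.018,"wz":-7.1},{"gripper":1,"dx":0.048,"dy":-0.037,"wz":-14.2},{"gripper":1,"dx":0.072,"dy":-0.055,"wz":-21.3},{"gripper":1,"dx":0.096,"dy":-0.074,"wz":-28.4},{"gripper":1,"dx":0.119,"dy":-0.092,"wz":-35.5}]'
python3 -m inch '[{"gripper":1,"dx":0.024,"dy":-0.018,"wz":-7.1},{"gripper":1,"dx":0.048,"dy":-0.037,"wz":-14.2},{"gripper":1,"dx":0.072,"dy":-0.055,"wz":-21.3},{"gripper":1,"dx":0.096,"dy":-0.074,"wz":-28.4},{"gripper":1,"dx":0.119,"dy":-0.092,"wz":-35.5}]'
python3 -m inch '[{"gripper":1,"dx":0.024,"dy":-0.018,"wz":-7.1},{"gripper":1,"dx":0.048,"dy":-0.037,"wz":-14.2},{"gripper":1,"dx":0.072,"dy":-0.055,"wz":-21.3},{"gripper":1,"dx":0.096,"dy":-0.074,"wz":-28.4},{"gripper":1,"dx":0.119,"dy":-0.092,"wz":-35.5}]'
python3 -m inch '[{"gripper":1,"dx":0.024,"dy":-0.018,"wz":-7.1},{"gripper":1,"dx":0.048,"dy":-0.037,"wz":-14.2},{"gripper":1,"dx":0.072,"dy":-0.055,"wz":-21.3},{"gripper":1,"dx":0.096,"dy":-0.074,"wz":-28.4},{"gripper":1,"dx":0.119,"dy":-0.092,"wz":-35.5}]'
python3 - <<'E'
from h import *
s=manip.read_state();w=manip.camera("wrist");cv2.imwrite("pics/w1.png",w);print(s["eef_pos"],s["eef_rot"],s["joints"])
import pickle;pickle.dump(s,open("s1.pkl","wb"))
E
```

```text
[121.48671972 536.21983872 205.03892051] [-3.14076501e+00 -5.75782874e-05  2.91876515e+00] [ 1.28137730e+00  3.00314068e-01  1.52142399e+00  2.45388460e-06
  1.32068423e+00 -6.65921567e-02]validation failed for argument at $[0]...
validation failed for argument at $[0]...
validation failed for argument at $[0]...
validation failed for argument at $[0]...
```

View pics/w1.png

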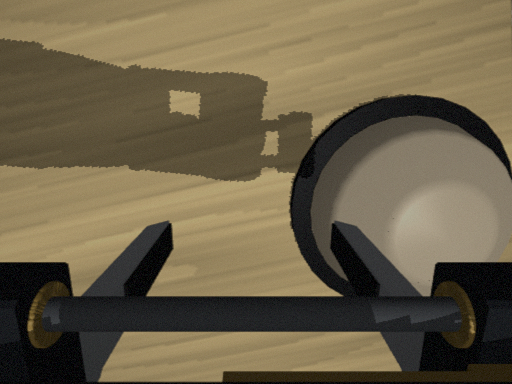

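The rows were refused and nothing moved, so every key is probably required. I'll retry with all of them.

```bash
python3 -m inch '[{"gripper":1,"dx":0.024,"dy":-0.018,"dz":0,"wx":0,"wy":0,"wz":-7.1},{"gripper":1,"dx":0.048,"dy":-0.037,"dz":0,"wx":0,"wy":0,"wz":-14.2},{"gripper":1,"dx":0.072,"dy":-0.055,"dz":0,"wx":0,"wy":0,"wz":-21.3},{"gripper":1,"dx":0.096,"dy":-0.074,"dz":0,"wx":0,"wy":0,"wz":-28.4},{"gripper":1,"dx":0.119,"dy":-0.092,"dz":0,"wx":0,"wy":0,"wz":-35.5}]'
```

```text
clock: 0.62
eef_pos: [241.5, 443.3, 205.4]
eef_rot: [-3.141, 0.0, 2.293]
wrist_force: [-0.1, 1.2, -0.1]
finger_gap: 93.9
finger_force: 0.0
```

```bash
python3 -m inch '[{"gripper":1,"dx":0.024,"dy":-0.018,"dz":0,"wx":0,"wy":0,"wz":-7.1},{"gripper":1,"dx":0.048,"dy":-0.037,"dz":0,"wx":0,"wy":0,"wz":-14.2},{"gripper":1,"dx":0.072,"dy":-0.055,"dz":0,"wx":0,"wy":0,"wz":-21.3},{"gripper":1,"dx":0.096,"dy":-0.074,"dz":0,"wx":0,"wy":0,"wz":-28.4},{"gripper":1,"dx":0.119,"dy":-0.092,"dz":0,"wx":0,"wy":0,"wz":-35.5}]'
python3 -m inch '[{"gripper":1,"dx":0.024,"dy":-0.018,"dz":0,"wx":0,"wy":0,"wz":-7.1},{"gripper":1,"dx":0.048,"dy":-0.037,"dz":0,"wx":0,"wy":0,"wz":-14.2},{"gripper":1,"dx":0.072,"dy":-0.055,"dz":0,"wx":0,"wy":0,"wz":-21.3},{"gripper":1,"dx":0.096,"dy":-0.074,"dz":0,"wx":0,"wy":0,"wz":-28.4},{"gripper":1,"dx":0.119,"dy":-0.092,"dz":0,"wx":0,"wy":0,"wz":-35.5}]'
python3 -m inch '[{"gripper":1,"dx":0.024,"dy":-0.018,"dz":0,"wx":0,"wy":0,"wz":-7.1},{"gripper":1,"dx":0.048,"dy":-0.037,"dz":0,"wx":0,"wy":0,"wz":-14.2},{"gripper":1,"dx":0.072,"dy":-0.055,"dz":0,"wx":0,"wy":0,"wz":-21.3},{"gripper":1,"dx":0.096,"dy":-0.074,"dz":0,"wx":0,"wy":0,"wz":-28.4},{"gripper":1,"dx":0.119,"dy":-0.092,"dz":0,"wx":0,"wy":0,"wz":-35.5}]'
python3 - <<'E'
from h import *
s=manip.read_state();w=manip.camera("wrist");cv2.imwrite("pics/w2.png",w);print(s["eef_pos"],s["eef_rot"],s["joints"])
import pickle;pickle.dump(s,open("s1.pkl","wb"))
E
```

```text
clock: 1.03
eef_pos: [360.6, 351.2, 205.4]
eef_rot: [-3.142, 0.0, 1.673]
wrist_force: [-0.5, 0.2, 0.4]
finger_gap: 94.0
finger_force: 0.0
clock: 1.45
eef_pos: [479.6, 259.1, 205.3]
eef_rot: [-3.142, 0.0, 1.054]
wrist_force: [0.0, 1.7, 0.6]
finger_gap: 93.9
finger_force: 0.0
clock: 1.87
eef_pos: [598.6, 167.1, 205.2]
eef_rot: [-3.141, 0.0, 0.434]
wrist_force: [-0.4, -0.4, -0.1]
finger_gap: 93.8
finger_force: 0.0
[598.56561295 167.13598452 205.18646135] [-3.14149758e+00  3.89503909e-04  4.34107325e-01] [2.13361499e-01 4.61564143e-01 1.30041526e+00 7.62086274e-06
 1.38001412e+00 1.35004907e+00]
```

View pics/w2.png

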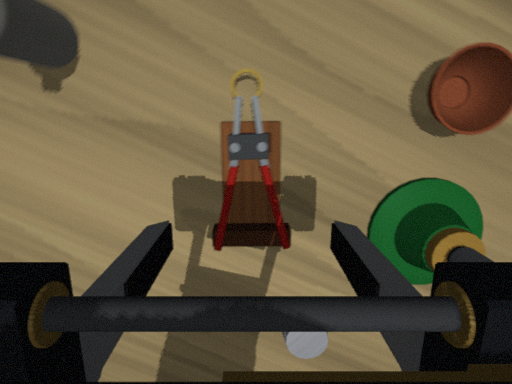

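The ring is at (247,84), the pivot plate at (249,148), and the handle ends are at (220,246) and (286,245). I'll compute the pliers frame from these.

```bash
python3 - <<'E'
from h import *
import pickle
s=pickle.load(open("s1.pkl","rb"));w=cv2.imread("pics/w2.png").astype(int)
b,g,r=w[...,0],w[...,1],w[...,2]
m=(r>90)&(r>3.0*g)&(r>3*b)
M=[]
for y in range(170,236,3):
    x=np.where(m[y,205:300])[0]+205
    if len(x)<4: continue
    c=x.mean();l=x[x<250];q=x[x>=250]
    if len(l) and len(q):M.append([(l.min()+l.max()+q.min()+q.max())/4,y, l.mean(),q.mean()])
M=np.array(M);P=np.array([at("wrist",a[:2],43,s) for a in M])
hw=[np.linalg.norm(at("wrist",(a[2],a[1]),43,s)-at("wrist",(a[3],a[1]),43,s)) for a in M]
c=P[:,:2].mean(0);u=np.linalg.svd(P[:,:2]-c)[2][0];u*=np.sign(u[0])
print("handle mid yaw",np.arctan2(u[1],u[0]))
pl=at("wrist",(249,148),46,s)[:2]
ye=(r>95)&(g>80)&(b<60)&(r-b>50)
yy,xx=np.where(ye[62:100,225:270]);ctr,(a1,a2),an=cv2.fitEllipse(np.c_[xx+225,yy+62].astype(np.float32)) 
print("ring px",ctr,a1,a2,len(xx))
rg=at("wrist",ctr,28,s)[:2]
e=(at("wrist",(220,247),40,s)+at("wrist",(286.5,246),40,s))[:2]/2
print("ring",rg,"plate",pl,"ends",e)
for d in(rg-e,pl-e,rg-pl):print(np.arctan2(d[1],d[0]),np.linalg.norm(d))
v=(rg-e)/np.linalg.norm(rg-e)
print("orig from plate",pl-40*v,"from ends",e+78*v)
# where centreline separation = 41 (x=0)
t=(P[:,:2]-e)@v; k=np.polyfit(hw,t,1);print("orig from splay",e+np.polyval(k,41)*v,k)
E
```

```text
handle mid yaw 0.4312520448608496
ring px (246.2780303955078, 87.28157806396484) 26.250978469848633 33.11371994018555 50
ring [684.26372229 213.33165747] plate [629.36858583 184.76617547] ends [528.14847061 132.83282492]
0.47607897450103553 175.64747037473578
0.47405156049320024 113.76548080787694
0.4798061919590207 61.88265321907707
orig from plate [593.81663592 166.43426727] from ends [597.47477292 168.58004591]
orig from splay [597.07137054 168.37203663] [ -1.83949218 152.96530562]
```

```bash
python3 -m inch '[{"gripper":1,"dx":-0.002,"dy":0.001,"dz":-0.03,"wx":0,"wy":0,"wz":2.1},{"gripper":1,"dx":-0.002,"dy":0.001,"dz":-0.06,"wx":0,"wy":0,"wz":2.1},{"gripper":1,"dx":-0.002,"dy":0.001,"dz":-0.09,"wx":0,"wy":0,"wz":2.1},{"gripper":1,"dx":-0.002,"dy":0.001,"dz":-0.115,"wx":0,"wy":0,"wz":2.1},{"gripper":1,"dx":-0.002,"dy":0.001,"dz":-0.135,"wx":0,"wy":0,"wz":2.1}]'
python3 -m inch '[{"gripper":1,"dx":0,"dy":0,"dz":-0.015,"wx":0,"wy":0,"wz":0},{"gripper":1,"dx":0,"dy":0,"dz":-0.028,"wx":0,"wy":0,"wz":0},{"gripper":1,"dx":0,"dy":0,"dz":-0.038,"wx":0,"wy":0,"wz":0},{"gripper":1,"dx":0,"dy":0,"dz":-0.046,"wx":0,"wy":0,"wz":0},{"gripper":1,"dx":0,"dy":0,"dz":-0.049,"wx":0,"wy":0,"wz":0}]'
python3 -m inch '[{"gripper":0.4,"dx":0,"dy":0,"dz":0,"wx":0,"wy":0,"wz":0},{"gripper":0.3,"dx":0,"dy":0,"dz":0,"wx":0,"wy":0,"wz":0},{"gripper":0.2,"dx":0,"dy":0,"dz":0,"wx":0,"wy":0,"wz":0},{"gripper":0.1,"dx":0,"dy":0,"dz":0,"wx":0,"wy":0,"wz":0},{"gripper":0,"dx":0,"dy":0,"dz":0,"wx":0,"wy":0,"wz":0}]' 40
python3 -m inch '[{"gripper":0,"dx":0,"dy":0,"dz":0,"wx":0,"wy":0,"wz":0},{"gripper":0,"dx":0,"dy":0,"dz":0,"wx":0,"wy":0,"wz":0},{"gripper":0,"dx":0,"dy":0,"dz":0,"wx":0,"wy":0,"wz":0},{"gripper":0,"dx":0,"dy":0,"dz":0,"wx":0,"wy":0,"wz":0},{"gripper":0,"dx":0,"dy":0,"dz":0,"wx":0,"wy":0,"wz":0}]'
```

```text
clock: 2.33
eef_pos: [594.6, 169.2, 67.9]
eef_rot: [-3.141, 0.002, 0.477]
wrist_force: [0.6, -0.2, -0.8]
finger_gap: 94.2
finger_force: 0.0
clock: 2.75
eef_pos: [595.3, 169.3, 20.5]
eef_rot: [-3.141, 0.001, 0.477]
wrist_force: [-0.0, 0.8, 0.0]
finger_gap: 93.7
finger_force: 0.0
clock: 3.17
eef_pos: [595.8, 169.5, 22.0]
eef_rot: [3.141, -0.001, 0.477]
wrist_force: [-0.4, -0.6, 0.3]
finger_gap: 64.0
finger_force: 0.0
clock: 3.58
eef_pos: [595.5, 169.3, 21.7]
eef_rot: [3.142, -0.0, 0.477]
wrist_force: [-1.9, -1.9, 5.0]
finger_gap: 31.1
finger_force: 14.1
```

```bash
python3 -m inch '[{"gripper":0,"dx":0,"dy":0,"dz":0,"wx":0,"wy":0,"wz":0},{"gripper":0,"dx":0,"dy":0,"dz":0,"wx":0,"wy":0,"wz":0},{"gripper":0,"dx":0,"dy":0,"dz":0.005,"wx":0,"wy":0,"wz":0},{"gripper":0,"dx":0,"dy":0,"dz":0.015,"wx":0,"wy":0,"wz":0},{"gripper":0,"dx":0,"dy":0,"dz":0.03,"wx":0,"wy":0,"wz":0}]'
python3 -m inch '[{"gripper":0,"dx":0,"dy":0,"dz":0.025,"wx":0,"wy":0,"wz":0},{"gripper":0,"dx":0,"dy":0,"dz":0.05,"wx":0,"wy":0,"wz":0},{"gripper":0,"dx":0,"dy":0,"dz":0.075,"wx":0,"wy":0,"wz":0},{"gripper":0,"dx":0,"dy":0,"dz":0.1,"wx":0,"wy":0,"wz":0},{"gripper":0,"dx":0,"dy":0,"dz":0.12,"wx":0,"wy":0,"wz":0}]'
python3 - <<'E'
from h import *
s=manip.read_state();w=manip.camera("wrist");cv2.imwrite("pics/w3.png",w);print(s["eef_pos"],s["eef_rot"],s["finger_force"],s["finger_gap"],s["wrist_force"],s["moment"])
import pickle;pickle.dump(s,open("s3.pkl","wb"))
E
```

```text
clock: 4.0
eef_pos: [594.9, 169.3, 51.0]
eef_rot: [-3.141, 0.002, 0.477]
wrist_force: [0.4, -0.6, -1.9]
finger_gap: 29.9
finger_force: 40.0
clock: 4.42
eef_pos: [595.7, 169.5, 174.2]
eef_rot: [3.141, -0.002, 0.477]
wrist_force: [-0.5, -0.5, -1.2]
finger_gap: 29.5
finger_force: 40.0
[595.70108391 169.47795821 174.20845636] [ 3.14119022e+00 -1.83166225e-03  4.77121560e-01] 39.98551547527313 29.527307929046657 [-0.47376165 -0.50221546 -1.2429313 ] [-0.10389226  0.15662004 -0.00159441]
```

View pics/w3.png

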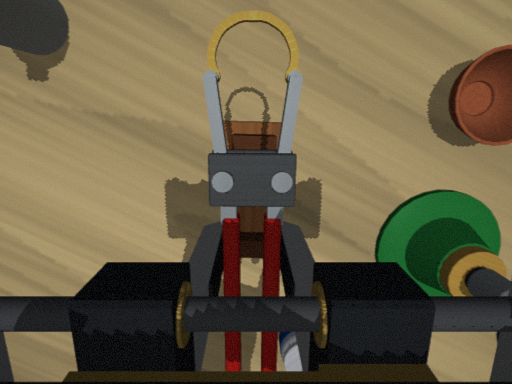

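The pliers are held and squeezed (gap 29.5 mm, 40 N). The ring has spread, centred near (253,56), and the handles are parallel. Next is the carry over the small dark base, approaching radially at a yaw of about -0.4.

```bash
python3 -m inch '[{"gripper":0,"dx":-0.002,"dy":-0.01,"dz":0,"wx":0,"wy":0,"wz":-1.5},{"gripper":0,"dx":-0.007,"dy":-0.03,"dz":0,"wx":0,"wy":0,"wz":-4},{"gripper":0,"dx":-0.014,"dy":-0.06,"dz":0,"wx":0,"wy":0,"wz":-8},{"gripper":0,"dx":-0.022,"dy":-0.093,"dz":0,"wx":0,"wy":0,"wz":-12.5},{"gripper":0,"dx":-0.03,"dy":-0.127,"dz":0,"wx":0,"wy":0,"wz":-17}]'
python3 -m inch '[{"gripper":0,"dx":-0.008,"dy":-0.034,"dz":0,"wx":0,"wy":0,"wz":-4.5},{"gripper":0,"dx":-0.016,"dy":-0.068,"dz":0,"wx":0,"wy":0,"wz":-9},{"gripper":0,"dx":-0.024,"dy":-0.102,"dz":0,"wx":0,"wy":0,"wz":-13.5},{"gripper":0,"dx":-0.032,"dy":-0.136,"dz":0,"wx":0,"wy":0,"wz":-18},{"gripper":0,"dx":-0.038,"dy":-0.16,"dz":0,"wx":0,"wy":0,"wz":-22}]'
python3 -m inch '[{"gripper":0,"dx":-0.007,"dy":-0.03,"dz":0,"wx":0,"wy":0,"wz":-4},{"gripper":0,"dx":-0.013,"dy":-0.055,"dz":0,"wx":0,"wy":0,"wz":-7},{"gripper":0,"dx":-0.018,"dy":-0.075,"dz":0,"wx":0,"wy":0,"wz":-9},{"gripper":0,"dx":-0.022,"dy":-0.09,"dz":0,"wx":0,"wy":0,"wz":-10.5},{"gripper":0,"dx":-0.023,"dy":-0.095,"dz":0,"wx":0,"wy":0,"wz":-11.2}]'
python3 - <<'E'
from h import *
import pickle
manip.camera("wrist");manip.camera("wrist")
s=manip.read_state();w=manip.camera("wrist");cv2.imwrite("pics/w4.png",w);print(s["eef_pos"],s["eef_rot"],s["finger_force"],s["finger_gap"])
pickle.dump(s,open("s4.pkl","wb"))
E
```

```text
clock: 4.88
eef_pos: [564.0, 40.8, 169.6]
eef_rot: [-3.141, 0.002, 0.176]
wrist_force: [0.1, -0.4, -2.0]
finger_gap: 29.8
finger_force: 40.0
clock: 5.3
eef_pos: [525.6, -120.4, 169.9]
eef_rot: [3.141, 0.002, -0.21]
wrist_force: [1.1, 0.2, -1.7]
finger_gap: 29.8
finger_force: 40.0
clock: 5.72
eef_pos: [502.9, -214.6, 169.9]
eef_rot: [3.141, 0.002, -0.404]
wrist_force: [0.2, -0.4, -2.5]
finger_gap: 29.8
finger_force: 40.0
[ 503.67341485 -213.0936436   170.33504195] [-3.14146328e+00  1.77100233e-03 -4.01143478e-01] 39.985358119010925 29.616536204169602
```

View pics/w4.png

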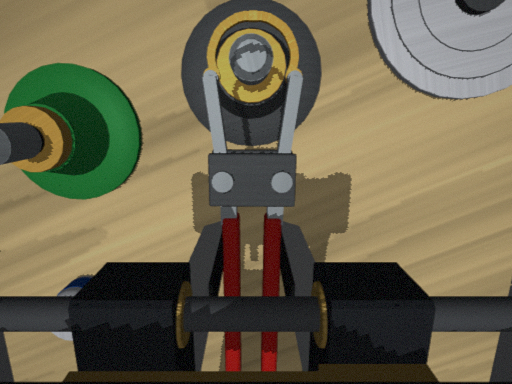

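The ring is nearly concentric over the spindle: top disc at about (252,57), ring centre at about (253,56), brass collar behind it. I'll work out the offset.

```bash
cat > m.py <<'E'
from h import *
def toolpt(px,h):  # tool-frame point at height h above the TCP (tool down)
    i=manip.camera_info("wrist");T=np.array(i["tool_from_camera"]);K=np.array(i["camera_matrix"])
    d=T[:3,:3]@np.linalg.inv(K)@np.array([*px,1.]);o=T[:3,3];return (o+d*(-h-o[2])/d[2])[:2]
def circ(P):
    from scipy.optimize import least_squares
    r=least_squares(lambda q:np.hypot(*(P-q[:2]).T)-q[2],[*P.mean(0),20],loss="soft_l1",f_scale=.3);return r.x,np.sqrt(np.median(r.fun**2))
def edges(ch,c,angs,r0,r1,sign):
    out=[]
    for a in np.radians(angs):
        r=np.arange(r0,r1,.25);xy=np.c_[c[0]+r*np.cos(a),c[1]+r*np.sin(a)].astype(np.float32)
        p=cv2.remap(ch,xy[:,0],xy[:,1],cv2.INTER_LINEAR).ravel();p=cv2.GaussianBlur(p.reshape(1,-1),(7,1),1.5).ravel()
        k=np.argmax(sign*np.gradient(p)[4:-4])+4;out.append(xy[k])
    return np.array(out)
E
python3 - <<'E'
from m import *
import pickle
s=pickle.load(open("s4.pkl","rb"));w3=cv2.imread("pics/w3.png");w=cv2.imread("pics/w4.png")
sat=lambda im:(im[...,2].astype(np.float32)-im[...,0])
gray=cv2.cvtColor(w,cv2.COLOR_BGR2GRAY).astype(np.float32)
vis=w.copy()
up=np.arange(-170,-9,5)
for n,rng,sg in(("in",(30,40),1),("out",(40,50),-1)):
    e=edges(sat(w3),(253.5,56),up,*rng,sg);q,f=circ(np.array([toolpt(p,7.8) for p in e]));print("ring",n,q,f)
    for p in e:cv2.circle(vis,tuple(int(v) for v in p),0,(255,0,255),-1)
z=s["eef_pos"][2]
def rep(n,ch,c,a,r0,r1,sg,h):
    e=edges(ch,c,a,r0,r1,sg);q,f=circ(np.array([toolpt(p,h-z) for p in e]));print(n,q,f)
    for p in e:cv2.circle(vis,tuple(int(v) for v in p),0,(255,255,0),-1)
rep("foot",gray,(251,72),np.r_[0:60:5,120:180:5,190:350:5],58,85,1,10)
rep("collar",sat(w),(252,67),np.r_[30:150:6],24,40,-1,75)
rep("spindle",sat(w),(252,57),np.arange(0,360,10),12,28,1,118)
rep("nose",gray,(252,57),np.arange(0,360,10),8,20,-1,126)
cv2.imwrite("pics/z4.png",cv2.resize(vis[0:150,160:340],(720,600),interpolation=cv2.INTER_NEAREST))
E
```

```text
ring in [95.59052237 -0.48843278 19.3094544 ] 0.13196819956105088
ring out [95.74722472 -0.46470064 23.25302303] 0.11740648274907528
foot [106.96406021  -1.45736009  69.62312163] 0.1599310924542973
collar [106.60555103  -1.4825454   27.55226208] 0.10007502416939378
spindle [106.07566937  -1.45455136  15.42380891] 0.3713690321095475
nose [106.73837149  -1.3846371    9.77093093] 0.151352918791713
```

View pics/z4.png

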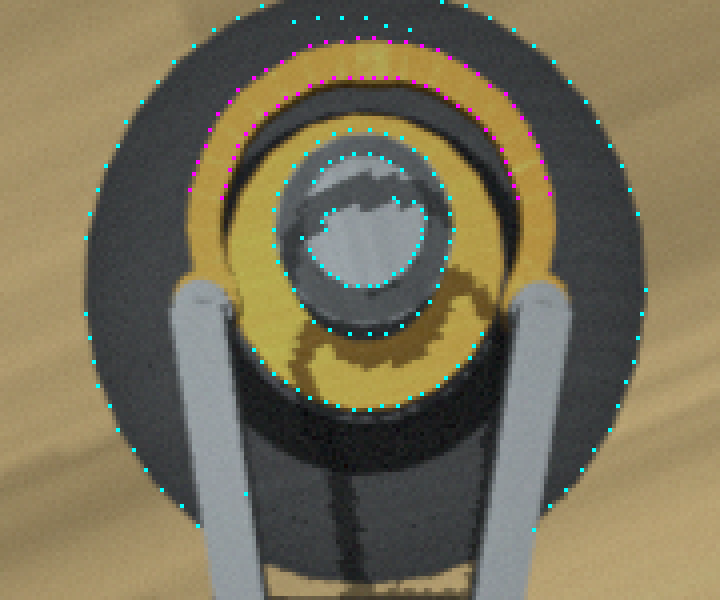

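The edge fits are good. The ring bore centre is at tool (97.4, -0.5), with its front inner edge matching nominal, and the spindle axis is at (106.8, -1.45). I need a shift of about (+9.0, -2.8) mm, then down to just above the nose.

```bash
python3 -m inch '[{"gripper":0,"dx":0.003,"dy":-0.001,"dz":-0.005,"wx":0,"wy":0,"wz":0},{"gripper":0,"dx":0.006,"dy":-0.002,"dz":-0.015,"wx":0,"wy":0,"wz":0},{"gripper":0,"dx":0.009,"dy":-0.0028,"dz":-0.028,"wx":0,"wy":0,"wz":0},{"gripper":0,"dx":0.009,"dy":-0.0028,"dz":-0.038,"wx":0,"wy":0,"wz":0},{"gripper":0,"dx":0.009,"dy":-0.0028,"dz":-0.042,"wx":0,"wy":0,"wz":0}]'
python3 - <<'E'
from m import *
import pickle
for _ in range(4):manip.camera("wrist")
s=manip.read_state();w=manip.camera("wrist");cv2.imwrite("pics/w5.png",w);print(s["eef_pos"],s["eef_rot"],s["finger_force"],s["finger_gap"],s["wrist_force"],s["moment"])
pickle.dump(s,open("s5.pkl","wb"))
sat=lambda im:(im[...,2].astype(np.float32)-im[...,0])
gray=cv2.cvtColor(w,cv2.COLOR_BGR2GRAY).astype(np.float32)
w3=sat(cv2.imread("pics/w3.png"));up=np.arange(-170,-9,5)
vis=w.copy();z=s["eef_pos"][2]
def rep(n,ch,c,a,r0,r1,sg,h):
    e=edges(ch,c,a,r0,r1,sg);q,f=circ(np.array([toolpt(p,h-z) for p in e]));print(n,q,f)
    for p in e:cv2.circle(vis,tuple(int(v) for v in p),0,(255,255,0),-1)
T=lambda X,h:None
i=manip.camera_info("wrist");Tc=np.linalg.inv(np.array(i["tool_from_camera"]));K=np.array(i["camera_matrix"])
def pt(x,y,h):
    c=K@(Tc@[x,y,-(h-z),1])[:3];return c[:2]/c[2]
def rad(h,r):return np.linalg.norm(pt(97.4,r-1,h)-pt(97.4,-1,h))
rep("foot",gray,pt(97.6,-.5,10),np.r_[0:60:5,120:180:5],rad(10,60),rad(10,80),1,10)
rep("collar",sat(w),pt(97.6,-.5,75),np.r_[40:140:6],rad(75,24),rad(75,32),-1,75)
rep("spindle",sat(w),pt(97.6,-.5,118),np.r_[20:160:10],rad(118,12),rad(118,18),1,118)
rep("nose",gray,pt(97.6,-.5,126),np.arange(0,360,10),rad(126,7),rad(126,13),-1,126)
rep("ringout",sat(w),(253.5,56),up,40,50,-1,z+7.8)
cv2.imwrite("pics/z5.png",cv2.resize(vis[0:150,160:340],(720,600),interpolation=cv2.INTER_NEAREST))
E
```

```text
clock: 6.28
eef_pos: [512.9, -214.6, 126.6]
eef_rot: [-3.141, 0.004, -0.398]
wrist_force: [-0.4, 0.0, -1.9]
finger_gap: 29.6
finger_force: 40.0
[ 513.62955753 -215.38924391  129.56502866] [ 3.14157692e+00 -1.25863775e-04 -3.98990811e-01] 39.985291957855225 29.675416468512132 [ 0.07737258 -0.41827055 -1.67422679] [0.04219193 0.17311347 0.02817691]
foot [96.51736789  0.50595972 69.62303786] 0.16124213815509572
collar [96.4123341   0.59371271 27.4470219 ] 0.10075378327562845
spindle [95.52975243  0.57425596 14.56491182] 0.18479325324394882
nose [96.5861107   0.65756548  9.86285225] 0.07942188801342591
ringout [95.68493931 -0.49628894 23.33801271] 0.11526525979045488
```

View pics/z5.png

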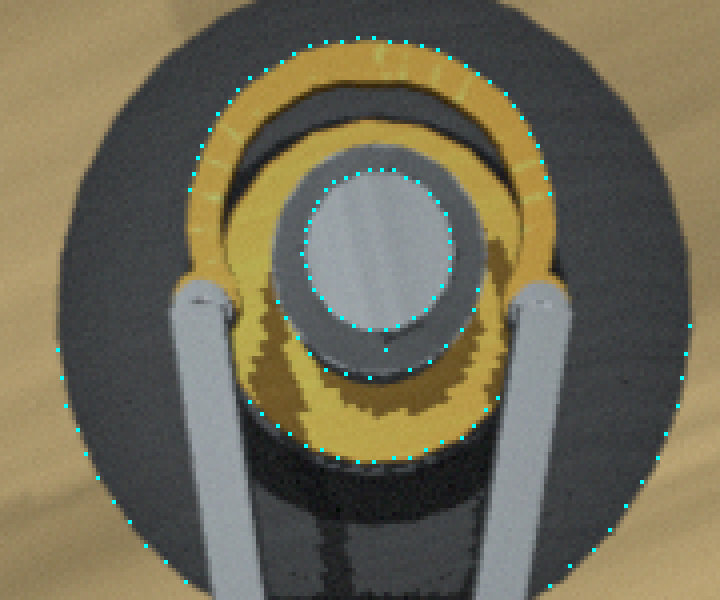

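Side offset found: the spindle is at tool (96.6, 0.6) and the ring bore at (97.4, -0.5). I'll nudge by (-1.1, -0.7) mm and average the noisy pose for the height.

```bash
python3 -m inch '[{"gripper":0,"dx":-0.0005,"dy":-0.0003,"dz":0,"wx":0,"wy":0,"wz":0},{"gripper":0,"dx":-0.0011,"dy":-0.0007,"dz":0,"wx":0,"wy":0,"wz":0},{"gripper":0,"dx":-0.0011,"dy":-0.0007,"dz":0,"wx":0,"wy":0,"wz":0},{"gripper":0,"dx":-0.0011,"dy":-0.0007,"dz":0,"wx":0,"wy":0,"wz":0},{"gripper":0,"dx":-0.0011,"dy":-0.0007,"dz":0,"wx":0,"wy":0,"wz":0}]'
cat > av.py <<'E'
from m import *
S=[]
for _ in range(12):
    w=manip.camera("wrist");s=manip.read_state();S.append(np.r_[s["eef_pos"],s["eef_rot"],s["wrist_force"],s["moment"],s["finger_gap"],s["finger_force"]])
S=np.array(S);S[:,3]%=2*np.pi;print(np.round(S.mean(0),3),"\nsd",np.round(S.std(0),2)[:9])
z=S[:,2].mean()
sat=w[...,2].astype(np.float32)-w[...,0];gray=cv2.cvtColor(w,cv2.COLOR_BGR2GRAY).astype(np.float32)
i=manip.camera_info("wrist");Tc=np.linalg.inv(np.array(i["tool_from_camera"]));K=np.array(i["camera_matrix"])
def pt(x,y,h):
    c=K@(Tc@[x,y,-(h-z),1])[:3];return c[:2]/c[2]
def rad(h,r):return np.linalg.norm(pt(97.4,r-1,h)-pt(97.4,-1,h))
def rep(n,ch,c,a,r0,r1,sg,h):
    e=edges(ch,c,a,r0,r1,sg);q,f=circ(np.array([toolpt(p,h-z) for p in e]));print(n,q.round(2),f.round(2))
rep("collar",sat,pt(97.,-.2,75),np.r_[40:140:6],rad(75,24),rad(75,32),-1,75)
rep("nose",gray,pt(97.,-.2,126),np.arange(0,360,10),rad(126,7),rad(126,13),-1,126)
rep("ringout",sat,(253.5,56),np.arange(-170,-9,5),40,50,-1,z+7.8)
cv2.imwrite("pics/last.png",w)
E
python3 av.py
```

```text
clock: 6.95
eef_pos: [512.4, -216.2, 129.6]
eef_rot: [3.142, -0.0, -0.399]
wrist_force: [-1.0, 0.6, -1.3]
finger_gap: 29.8
finger_force: 40.0
[ 5.12430e+02 -2.16102e+02  1.29453e+02  3.14200e+00 -0.00000e+00
 -3.99000e-01  1.82000e-01 -3.00000e-03 -2.24600e+00  2.90000e-02
  1.71000e-01  7.00000e-03  2.98490e+01  3.99850e+01] 
sd [0.01 0.02 0.03 0.   0.   0.   0.43 0.46 0.39]
collar [97.59 -0.58 27.84] 0.06
nose [97.43 -0.49  9.84] 0.06
ringout [95.65 -0.51 23.37] 0.11
```

Centred within 0.1 mm. Descending 56 mm so the bore sits level with the groove middle.

```bash
python3 -m inch '[{"gripper":0,"dx":0,"dy":0,"dz":-0.006,"wx":0,"wy":0,"wz":0},{"gripper":0,"dx":0,"dy":0,"dz":-0.015,"wx":0,"wy":0,"wz":0},{"gripper":0,"dx":0,"dy":0,"dz":-0.025,"wx":0,"wy":0,"wz":0},{"gripper":0,"dx":0,"dy":0,"dz":-0.034,"wx":0,"wy":0,"wz":0},{"gripper":0,"dx":0,"dy":0,"dz":-0.04,"wx":0,"wy":0,"wz":0}]'
python3 -m inch '[{"gripper":0,"dx":0,"dy":0,"dz":-0.005,"wx":0,"wy":0,"wz":0},{"gripper":0,"dx":0,"dy":0,"dz":-0.009,"wx":0,"wy":0,"wz":0},{"gripper":0,"dx":0,"dy":0,"dz":-0.012,"wx":0,"wy":0,"wz":0},{"gripper":0,"dx":0,"dy":0,"dz":-0.014,"wx":0,"wy":0,"wz":0},{"gripper":0,"dx":0,"dy":0,"dz":-0.0155,"wx":0,"wy":0,"wz":0}]'
python3 -m inch '[{"gripper":0,"dx":0,"dy":0,"dz":0,"wx":0,"wy":0,"wz":0},{"gripper":0,"dx":0,"dy":0,"dz":0,"wx":0,"wy":0,"wz":0},{"gripper":0,"dx":0,"dy":0,"dz":0,"wx":0,"wy":0,"wz":0},{"gripper":0,"dx":0,"dy":0,"dz":0,"wx":0,"wy":0,"wz":0},{"gripper":0,"dx":0,"dy":0,"dz":0,"wx":0,"wy":0,"wz":0}]'
python3 av.py
```

```text
clock: 7.97
eef_pos: [511.8, -215.8, 87.5]
eef_rot: [-3.141, 0.002, -0.399]
wrist_force: [0.3, -1.3, -2.6]
finger_gap: 29.8
finger_force: 40.0
clock: 8.38
eef_pos: [512.5, -216.2, 73.9]
eef_rot: [-3.142, -0.0, -0.399]
wrist_force: [0.4, 1.4, -2.1]
finger_gap: 29.6
finger_force: 40.0
clock: 8.8
eef_pos: [512.5, -216.1, 74.1]
eef_rot: [3.142, -0.0, -0.399]
wrist_force: [-0.1, -0.2, -1.8]
finger_gap: 29.9
finger_force: 40.0
[ 5.12436e+02 -2.16110e+02  7.39760e+01  3.14200e+00 -0.00000e+00
 -3.99000e-01 -5.50000e-02  1.66000e-01 -2.29800e+00  2.50000e-02
  1.83000e-01 -2.00000e-03  2.97370e+01  3.99850e+01] 
sd [0.02 0.01 0.05 0.   0.   0.   0.54 0.42 0.36]
collar [93.95 -0.38 24.35] 0.21
nose [97.41 -0.49  9.86] 0.08
ringout [94.4  -0.71 23.78] 0.46
```

No contact: the wrist force is still just the pliers' weight. I'll lower 0.8 mm to the groove middle, and check the pliers' pitch from the pivot plate's taper in the image.

```bash
python3 -m inch '[{"gripper":0,"dx":0,"dy":0,"dz":-0.0004,"wx":0,"wy":0,"wz":0},{"gripper":0,"dx":0,"dy":0,"dz":-0.0008,"wx":0,"wy":0,"wz":0},{"gripper":0,"dx":0,"dy":0,"dz":-0.0008,"wx":0,"wy":0,"wz":0},{"gripper":0,"dx":0,"dy":0,"dz":-0.0008,"wx":0,"wy":0,"wz":0},{"gripper":0,"dx":0,"dy":0,"dz":-0.0008,"wx":0,"wy":0,"wz":0}]'
python3 av.py
python3 - <<'E'
from m import *
from scipy.optimize import least_squares
w=np.mean([cv2.imread(f"pics/{n}.png").astype(np.float32) for n in("w3","w4","w5","last")],0)
g=w.mean(2)
def cross(line,a,b):
    p=cv2.GaussianBlur(line[a:b].reshape(1,-1),(5,1),1).ravel();d=np.abs(np.gradient(p));k=int(d.argmax());k=min(max(k,2),len(d)-3)
    ww=d[k-2:k+3];return a+(ww*np.arange(k-2,k+3)).sum()/ww.sum()
ys=np.arange(158,203);L=np.polyfit(ys,[cross(g[y],202,215) for y in ys],1);R=np.polyfit(ys,[cross(g[y],290,303) for y in ys],1)
rows=[(np.median([cross(g[:,x],145,160) for x in range(228,276)])),(np.median([cross(g[:,x],199,213) for x in range(242,264)]))]
print("edges",L,R,rows)
i=manip.camera_info("wrist");Tc=np.linalg.inv(np.array(i["tool_from_camera"]));K=np.array(i["camera_matrix"])
obs=[(np.polyval(R,y)-np.polyval(L,y)) for y in rows]
def f(q):
    ex,h,p=q;o=[]
    for k,x in enumerate((53,27)):
        X=ex+x*np.cos(p);Z=-(12.2+h+x*np.sin(p))
        a,b=[(lambda c:c[:2]/c[2])(K@(Tc@[X,yy,Z,1])[:3]) for yy in(-21,21)]
        o+=[abs(b[0]-a[0])-obs[k],a[1]-rows[k]]
    return o
r=least_squares(f,[0,15,0]);print("ex,plate top h,pitch deg",r.x[:2],np.degrees(r.x[2]),"res",r.fun)
E
```

```text
clock: 9.82
eef_pos: [512.4, -216.1, 73.1]
eef_rot: [-3.142, -0.0, -0.399]
wrist_force: [0.8, 0.4, -2.9]
finger_gap: 29.8
finger_force: 40.0
[ 5.12428e+02 -2.16103e+02  7.31500e+01  3.14200e+00 -0.00000e+00
 -3.99000e-01 -4.90000e-02  2.00000e-02 -2.01500e+00  2.80000e-02
  1.88000e-01 -8.00000e-03  2.97700e+01  3.99850e+01] 
sd [0.01 0.01 0.01 0.   0.   0.   0.62 0.58 0.36]
collar [93.49 -0.42 23.88] 0.23
nose [97.42 -0.48  9.85] 0.05
ringout [93.28 -0.45 24.1 ] 0.64
edges [3.09674946e-02 2.03092088e+02] [-3.74357612e-02  3.01535788e+02] [np.float64(148.11106296520921), np.float64(206.9821729359)]
ex,plate top h,pitch deg [ 0.60451815 18.92038197] -5.804926712374723 res [-0.13274007  2.53936997  1.76396641 -2.60224089]
```

The plate narrows by 4.3% in the image against 4.1% expected when level, so the pliers' pitch is within about 0.5°. The edge fit itself was spoiled by a bad edge row. The spindle sits at tool (97.4, -0.5), which is the bore position. Force equals the pliers' weight, so there is no contact, and the grip is full at 40 N.

```bash
python3 -c "
from cell import manip
print(manip.sign_off())"
```

```text
the job is handed in; nothing more can be done
None
```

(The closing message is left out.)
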